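# Let the postman in from the concierge's door station

### The arm

A 6-joint arm with a two-finger parallel gripper is mounted at the origin on the work surface. World frame = base frame: x ahead of the robot, y to its left, z up, the work surface at z = 0. Lengths are in mm, angles in rad, forces in N, time in s.
With the tool pointing down it reaches from about 350 to 875 mm from the base axis. Payload 15.5 kg.
Tool frame: the origin (TCP) lies midway between the tips of the shut fingers; the grasp point (between the pads) lies 19 mm behind it; z points along the fingers, y is the line along which they close (so a half turn about z gives the same grasp; the last joint's range is limited). The gripper opens to 85 mm and grips with 20 to 120 N. Pads are 22 mm wide; open, the fingers measure 114 mm over their backs; the gripper's body (76 mm by 85 mm) begins 54 mm behind the grasp point. The pads swing forward as they close: fully open they stand 13 mm farther back than shut.
Start: joints at [-1.256, 0.494, 1.345, -0, 1.302, -0.096], TCP at [249.017, -573.251, 231.277] pointing down, gripper open.
Joint ranges: [-2.91, 2.91], [-0.82, 2.16], [0.22, 2.67], [-1.22, 4.37], [0.12, 2.79], [-3.08, 3.08]. Speed limits (rad/s): [1.89, 1.89, 2.57, 3.01, 3.01, 3.01].

### API

Orientations are given as a rotation vector (axis times angle).
In Python, from station import state, camera, camera_params, hand_in gives the robot as it stands.
- The arm moves only by the tool arm_command, never from a script. Its argument "plan" is a list of rows, each an object of numbers: "gripper": the opening, from 0 (shut) to 1 (fully open); "x", "y", "z": the shift along the tool's x, y, z in mm; "turn": the turn about the tool's z in rad. A call has 1 to 8 rows; each row shifts and turns the commanded pose from where the row before left it, along the tool's axes as they then stand; what a row does not reach is not made up. A row lasts 1/12 s, in which the tool goes at most 41.7 mm and 7.16 degrees, less where a joint would pass 70% of its speed; a pose out of reach is approached as far as the arm can. A call with a gripper value outside its range is refused whole. The fingers move at their own pace and stop on an object; the grip force is fixed at half the most. Time passes only in rows, so rows that do not move let the fingers close. It gives the time, the measured TCP pose, the force, the opening and the grip force at its end, in the units of the state.
- state(): the state, without advancing time (a new reading comes with each control period).
- camera(name): name is "side" or "top"; returns the picture (420x560x3 uint8, blue, green, red); there is no depth.
- camera_params(name): a dict with "fx", "fy", "cx", "cy" (pixels), "pose" (4x4, takes a point from camera to world coordinates). Camera axes: x right, y down, z forward; pixel columns grow to the right and rows downward; lengths in mm; the calibration is good to about 2 mm. A picture is of the moment at which its call begins. camera_params takes no time and is no camera call.
- hand_in(): hands the job in; it is judged then, once.
The state is a dict: "time": time; "joint_positions": joint angles; "qvel": joint speeds; "joint_torque": joint torques, N m; "tool_pos": TCP position; "ee_rot": TCP orientation; "force": force on the tool from outside, world axes, zero at the start; "moment": the same for the moment, N m; "gripper_width": finger opening in mm; "grasp_force": force on a finger pad.
Only numpy, scipy, OpenCV 4.12 (cv2) and the standard library are available. Lean on these libraries where they do the work, as an engineer would, in place of code of your own. Each camera call takes 0.05 s, during which the arm holds its last target. There are 200 camera calls.

### The job

The postman is ringing: one of the four round call keys on the desk door station glows amber. With the tips of the fingers press that key fully down and let it come up again, then press the green door-release key fully down, keep it down for about two seconds, and draw the hand clear. Press gently, press no other key, and leave the handset in its cradle and everything else on the counter as it is.

Things in the scene. Friction and masses are not known exactly. Their poses are not given: they have to be found in the camera images.
- station: dark grey door-entry desk station, fixed, 220 deep (x) x 315 wide (y) mm; origin: centre of its underside. x points from its low front edge (robot's side) to its high back edge, y to the handset (left), z up. The key panel slopes up to the back by 0.12 rad: top face 35 mm above the counter in front, 48 at the centre, 61 at the back. Call keys in the far row, 84 mm behind the near row.
- call_top (a point): centre of the top face of the calling key: the one round call key, 26 mm across, that glows amber, one of four in the far row, 47 mm apart, its place in the row varies. The cap stands 13 mm above the sloping panel (10 mm above its 37 mm aluminium rim) and goes in square to the panel; a press straight down works too. The point moves with the key.
- call_key (a joint): travel of the glowing call key, m: 0 up, 0.006 fully down. Sprung: starts to move at 1.2 N, fully down at 4 N, comes up by itself.
- call_unit: rim and key of the glowing call key; origin on the panel's surface under the key's centre, axes as the station's
- release_top (a point): centre of the top face of the green door-release key, 28 (x) x 46 (y) mm, with a white key sign on it, in the near row. Height, direction and feel of the press as the call keys. The point moves with the key.
- release_key (a joint): travel of the green door-release key, m: 0 up, 0.006 fully down; 1.2 N to start, 4 N fully down, comes up by itself
- release_unit: rim and key of the green door-release key; origin on the panel's surface under the key's centre, axes as the station's
- idle1_unit: unlit grey-white round call key, one of four in the far row, 47 mm apart, its place in the row varies; not to be pressed. Origin on the panel's surface under the key's centre; cap top 13 mm above the panel
- idle1_key (a joint): travel of that key, m: 0 up, 0.006 fully down
- idle2_unit: another unlit round call key; not to be pressed. Origin on the panel's surface under the key's centre; cap top 13 mm above the panel
- idle2_key (a joint): travel of that key, m: 0 up, 0.006 fully down
- idle3_unit: third unlit round call key; not to be pressed. Origin on the panel's surface under the key's centre; cap top 13 mm above the panel
- idle3_key (a joint): travel of that key, m: 0 up, 0.006 fully down
- light_unit: grey square key 28 mm, hall light, near row; not to be pressed. Origin on the panel's surface under the key's centre; cap top 13 mm above the panel
- light_key (a joint): travel of that key, m: 0 up, 0.006 fully down
- mute_unit: grey square key 28 mm, mute, near row; not to be pressed. Origin on the panel's surface under the key's centre; cap top 13 mm above the panel
- mute_key (a joint): travel of that key, m: 0 up, 0.006 fully down
- handset: black cordless handset, 192 x 54 x 37 mm, lying loose in the cradle on the left part of the station's panel, along the station's x; its top is 37 mm above the panel. Origin under its middle, on the panel
- mug: blue mug, 82 mm across, 95 high, on the counter left of the station; origin under its centre
- pen_pot: dark steel pen pot, 76 mm across, 100 high (pens to 150), left of the station; origin under its centre
- bell: steel counter bell with a plunger, 86 mm across, 55 high, right of the station; origin under its centre
- stamp: self-inking stamp with a red grip, 62 x 40 x 82 mm, right of the station; origin under its centre
- parcel: cardboard parcel 90 x 150 x 60 mm behind the station; origin under its centre
- tape: parcel-tape dispenser 58 x 150 x 82 mm behind the station; origin under its centre
Things that resemble listed ones, but are neither listed nor needed, are in the scene too. Several things have the shape of the parcel; the one meant has the colours described above.

How it is judged:
By the outcome, as a careful person would: the job done as asked, in the order asked, and still so for the second after the job is handed in, with the robot touching nothing.
It also fails if it takes over 42 s, if anything falls off the work surface, if the arm or the gripper's body presses on something with over 40 N, if the wrist force passes 120 N, or if a joint passes its speed limit or range.

## Working session

There is one attempt and no reset: what is moved stays moved. The work goes in short steps, Python scripts to look and compute and a tool call to move; the robot and the scene stay as the last step left them, time stands still between calls to the robot, and variables do not carry over. Pictures are saved under pics/ and viewed, at most 10 in all, crops included, and the job is handed in when it is done.

Besides the shell and the picture viewer there is one more tool, called after "Call:" as a command line: name --argument value ..., lists and objects as JSON in quotes. arm_command: Moves the arm, as the interface text tells. Its arguments: {"type":"object","properties":{"plan":{"type":"array"}},"required":["plan"]}

```bash
mkdir -p pics
python3 - <<'E'
from station import *
import cv2,numpy as np
for n in("top","side"):
    im=camera(n);cv2.imwrite(f"pics/{n}0.png",im)
    p=camera_params(n);print(n,p["fx"],p["fy"],p["cx"],p["cy"],np.round(p["pose"],3).tolist())
s=state();print(s["time"],s["tool_pos"],s["ee_rot"],s["force"],s["gripper_width"])
E
```

```text
top 451.03053185075413 451.03053185075413 279.8272663145665 210.98549691005917 [[-0.011, -0.988, 0.152, 427.022], [-1.0, 0.012, 0.004, 88.532], [-0.006, -0.152, -0.988, 1051.142], [0.0, 0.0, 0.0, 1.0]]
side 379.75306828641254 379.75306828641254 282.4340391844532 216.0588075930572 [[-0.739, -0.489, 0.464, 149.834], [-0.674, 0.536, -0.509, 552.732], [0.0, -0.689, -0.725, 752.041], [0.0, 0.0, 0.0, 1.0]]
0.1 [ 248.9071161  -572.92487906  230.72912008] [-3.07473346e+00 -6.38985736e-01  2.05157673e-04] [-0.13305649  0.30699118  0.00765164] 85.8827801596634
```

View pics/top0.png

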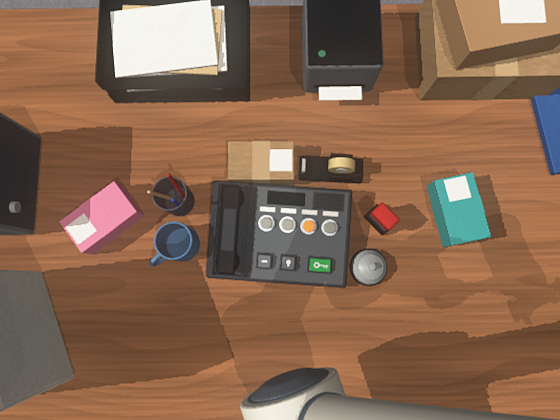

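View pics/side0.png

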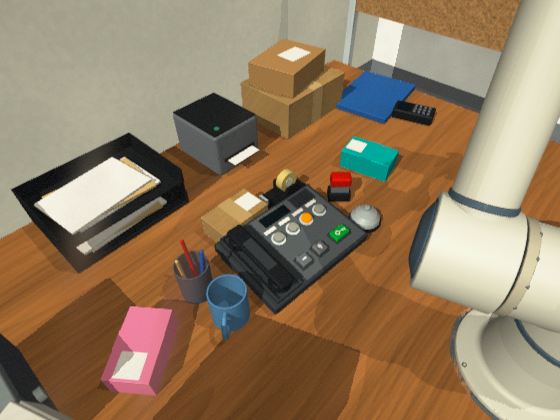

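The top view shows the amber key at (308,227), third in the row. The lookalikes are the unlit round keys at (266,223), (287,225) and (330,228). The green release key is at (320,265), with the grey square keys at (264,261) and (288,263). The side view agrees: amber (306,219), green (339,233). Next I'll triangulate both and check a crop.

```bash
cat > h.py <<'E'
import cv2,numpy as np
from station import camera_params
def ray(n,px):
    p=camera_params(n);T=np.array(p["pose"])
    d=T[:3,:3]@[(px[0]-p["cx"])/p["fx"],(px[1]-p["cy"])/p["fy"],1];return T[:3,3],d/np.linalg.norm(d)
def onplane(n,px,z):
    o,d=ray(n,px);return o+d*(z-o[2])/d[2]
def tri(a,b):
    (o1,d1),(o2,d2)=ray("top",a),ray("side",b)
    t=np.linalg.lstsq(np.c_[d1,-d2],o2-o1,rcond=None)[0]
    p,q=o1+t[0]*d1,o2+t[1]*d2;return (p+q)/2,np.linalg.norm(p-q)
def blob(im,lo,hi,roi):
    x0,y0,x1,y1=roi;m=cv2.inRange(cv2.cvtColor(im[y0:y1,x0:x1],cv2.COLOR_BGR2HSV),lo,hi)
    c=max(cv2.findContours(m,cv2.RETR_EXTERNAL,cv2.CHAIN_APPROX_NONE)[0],key=cv2.contourArea)
    h=cv2.convexHull(c);M=cv2.moments(h)
    return np.array([M["m10"]/M["m00"]+x0,M["m01"]/M["m00"]+y0]),M["m00"],cv2.minAreaRect(h)
E
python3 - <<'E'
from h import *
t,s=cv2.imread("pics/top0.png"),cv2.imread("pics/side0.png")
A=((8,110,120),(24,255,255));G=((45,110,50),(80,255,255))
for nm,c,rt,rs in(("amber",A,(255,210,342,245),(265,200,335,250)),("green",G,(300,250,345,280),(320,215,360,250))):
    a=blob(t,*c,rt);b=blob(s,*c,rs);P,e=tri(a[0],b[0])
    print(nm,a,b,P.round(1),"gap",e.round(1),"top-plane z62/55:",onplane("top",a[0],64 if nm=="amber" else 57).round(1))
for px in((266,223),(287,225),(330,228)):print("idle",onplane("top",px,66).round(1))
for px in((264,261),(288,263)):print("sq",onplane("top",px,56).round(1))
k=np.vstack([cv2.resize(t[170:300,190:400],None,fx=3,fy=3,interpolation=2)]);cv2.imwrite("pics/crop.png",k)
E
```

```text
amber (array([308.42076503, 225.81602914]), 91.5, ((53.5, 16.0), (10.0, 11.0), 90.0)) (array([306.01646091, 217.04115226]), 81.0, ((41.000003814697266, 17.0), (9.899494171142578, 9.899495124816895), 45.0)) [545.7  30.3  61.1] gap 0.7 top-plane z62/55: [545.1  30.2  64. ]
green (array([319.41076115, 264.6023622 ]), 254.0, ((19.446699142456055, 14.746192932128906), (20.946632385253906, 12.824468612670898), 4.085616588592529)) (array([338.85194175, 232.39482201]), 206.0, ((18.951221466064453, 17.43902587890625), (12.493901252746582, 18.74085235595703), 51.34019470214844)) [460.3   6.8  49. ] gap 0.3 top-plane z62/55: [460.2   7.5  57. ]
idle [552.1 123.6  66. ]
idle [547.2  77.4  66. ]
idle [539.4 -16.9  66. ]
sq [469.4 128.8  56. ]
sq [464.4  76.2  56. ]
```

View pics/crop.png

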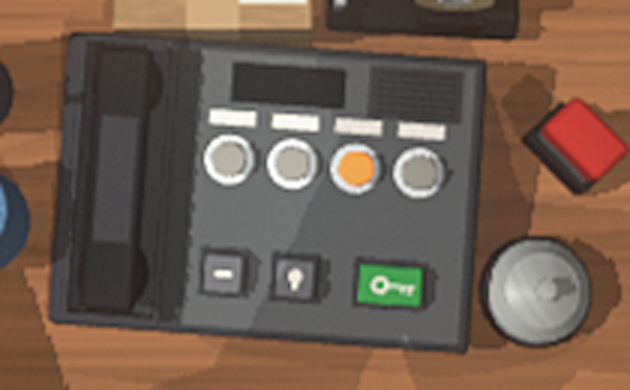

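The crop confirms it: the amber key is third from the left, at about (355,168) in the crop. The green key with the key sign is near right, at about (390,285). Measured tops are amber (546,30,~62) and green (460,7,~50), spacing 85–88 mm, which fits the 84 given. Station yaw is about -0.09. First I'll shut the fingers, align the hand and move across.

Call:
arm_command --plan '[{"gripper": 0, "turn": 0.125}, {"gripper": 0, "turn": 0.125}, {"gripper": 0, "turn": 0.125}, {"gripper": 0, "turn": 0.125}, {"gripper": 0, "x": 15, "y": -38}, {"gripper": 0, "x": 15, "y": -38}, {"gripper": 0, "x": 15, "y": -38}, {"gripper": 0, "x": 15, "y": -38}]'

```text
validation failed for argument at $.pl...
```

Call:
arm_command --plan '[{"gripper": 0, "x": 15, "y": -38}, {"gripper": 0, "x": 15, "y": -38}, {"gripper": 0, "x": 15, "y": -38}, {"gripper": 0, "x": 15, "y": -38}, {"gripper": 0, "x": 15, "y": -38}, {"gripper": 0, "x": 15, "y": -38}, {"gripper": 0, "x": 15, "y": -38}, {"gripper": 0, "x": 15, "y": -38}]'

```text
validation failed for argument at $.pl...
```

```bash
cat > go.py <<'E'
import numpy as np,sys
from scipy.spatial.transform import Rotation as R
from station import state
s=state();r=R.from_rotvec(s["ee_rot"]);tp=np.array(s["tool_pos"])
print("t",round(s["time"],2),"pos",tp.round(1),"F",np.round(s["force"],2),"w",round(s["gripper_width"],1),"toolx",r.as_matrix()[:,0].round(3),"toolz",r.as_matrix()[:,2].round(3))
for n,p in(("call",(545.5,30.3,62)),("release",(460.3,7,51))):print(n,"shift",r.inv().apply(np.array(p)-tp).round(1))
E
python3 go.py
```

```text
t 0.1 pos [ 248.9 -572.9  230.7] F [-0.13  0.31  0.01] w 85.9 toolx [0.917 0.398 0.   ] toolz [-0.     0.001 -1.   ]
call shift [ 512.4 -434.9  169.3]
release shift [ 424.9 -447.5  180.3]
```

The plan was refused, possibly because every row needs all five keys. I'll retry with full rows.

Call:
arm_command --plan '[{"gripper": 0, "x": 0, "y": 0, "z": 0, "turn": 0.125}, {"gripper": 0, "x": 0, "y": 0, "z": 0, "turn": 0.125}, {"gripper": 0, "x": 0, "y": 0, "z": 0, "turn": 0.125}, {"gripper": 0, "x": 0, "y": 0, "z": 0, "turn": 0.125}, {"gripper": 0, "x": 15, "y": -38, "z": 0, "turn": 0}, {"gripper": 0, "x": 15, "y": -38, "z": 0, "turn": 0}, {"gripper": 0, "x": 15, "y": -38, "z": 0, "turn": 0}, {"gripper": 0, "x": 15, "y": -38, "z": 0, "turn": 0}]'

```text
time: 0.77
tool_pos: [322.6, -425.5, 230.9]
ee_rot: [-3.138, 0.143, 0.001]
force: [1.5, -0.1, 0.9]
gripper_width: 0.0
grasp_force: 0.0
```

Call:
arm_command --plan '[{"gripper": 0, "x": 15, "y": -38, "z": 0, "turn": 0}, {"gripper": 0, "x": 15, "y": -38, "z": 0, "turn": 0}, {"gripper": 0, "x": 15, "y": -38, "z": 0, "turn": 0}, {"gripper": 0, "x": 15, "y": -38, "z": 0, "turn": 0}, {"gripper": 0, "x": 15, "y": -38, "z": 0, "turn": 0}, {"gripper": 0, "x": 15, "y": -38, "z": 0, "turn": 0}, {"gripper": 0, "x": 15, "y": -38, "z": 0, "turn": 0}, {"gripper": 0, "x": 15, "y": -38, "z": 0, "turn": 0}]'

```text
time: 1.43
tool_pos: [469.7, -133.3, 231.3]
ee_rot: [-3.138, 0.142, 0.0]
force: [1.1, -0.9, 0.7]
gripper_width: -0.4
grasp_force: 0.0
```

```bash
python3 go.py
```

```text
t 1.43 pos [ 469.7 -133.3  231.3] F [ 1.06 -0.86  0.66] w -0.4 toolx [ 0.996 -0.09  -0.   ] toolz [-0.  0. -1.]
call shift [  60.8 -169.8  169.2]
release shift [ -22.  -138.9  180.3]
```

Call:
arm_command --plan '[{"gripper": 0, "x": 12, "y": -34, "z": 0, "turn": 0}, {"gripper": 0, "x": 12, "y": -34, "z": 0, "turn": 0}, {"gripper": 0, "x": 12, "y": -34, "z": 0, "turn": 0}, {"gripper": 0, "x": 12, "y": -34, "z": 0, "turn": 0}, {"gripper": 0, "x": 13, "y": -34, "z": 0, "turn": 0}, {"gripper": 0, "x": 0, "y": 0, "z": 40, "turn": 0}, {"gripper": 0, "x": 0, "y": 0, "z": 40, "turn": 0}, {"gripper": 0, "x": 0, "y": 0, "z": 40, "turn": 0}]'

```text
time: 2.1
tool_pos: [545.7, 29.3, 110.1]
ee_rot: [3.138, -0.139, 0.002]
force: [1.2, -0.9, -0.1]
gripper_width: 0.1
grasp_force: 0.0
```

Call:
arm_command --plan '[{"gripper": 0, "x": 0, "y": 0, "z": 25, "turn": 0}, {"gripper": 0, "x": 0, "y": 0, "z": 0, "turn": 0}, {"gripper": 0, "x": 0, "y": 0, "z": 0, "turn": 0}]'

```text
time: 2.35
tool_pos: [544.8, 28.5, 85.8]
ee_rot: [-3.138, 0.142, 0.004]
force: [0.9, -0.9, 1.2]
gripper_width: 0.2
grasp_force: 0.0
```

```bash
python3 go.py
python3 - <<'E'
from station import camera
import cv2,numpy as np
a=camera("side")[150:290,220:390];b=camera("top")[170:300,190:400]
cv2.imwrite("pics/chk.png",np.hstack([cv2.resize(a,(400,330),interpolation=2),cv2.resize(b,(400,330))]))
E
python3 go.py
```

```text
t 2.35 pos [544.8  28.5  85.8] F [ 0.94 -0.9   1.21] w 0.2 toolx [ 0.996 -0.09  -0.003] toolz [-0.003  0.    -1.   ]
call shift [ 0.6 -1.8 23.8]
release shift [-82.1  29.   35. ]
t 2.45 pos [546.4  28.4  87.9] F [0.26 0.51 0.2 ] w -0.4 toolx [ 0.996 -0.09   0.002] toolz [ 0.002 -0.    -1.   ]
call shift [-1.1 -1.8 25.9]
release shift [-83.9  29.1  36.7]
```

View pics/chk.png

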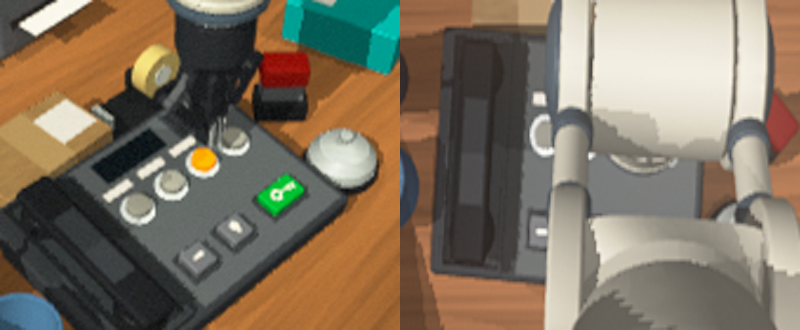

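The side crop shows the shut fingertips hovering just above and behind the amber key, whose face is at crop (204,160). That fits a hover 25 mm above it. Next I'll correct y by -2 and descend in small steps, watching the force.

Call:
arm_command --plan '[{"gripper": 0, "x": 0, "y": -2, "z": 10, "turn": 0}, {"gripper": 0, "x": 0, "y": 0, "z": 10, "turn": 0}, {"gripper": 0, "x": 0, "y": 0, "z": 0, "turn": 0}, {"gripper": 0, "x": 0, "y": 0, "z": 0, "turn": 0}]'

```text
time: 2.78
tool_pos: [545.3, 30.5, 66.0]
ee_rot: [-3.138, 0.142, 0.001]
force: [0.2, -0.9, -0.3]
gripper_width: -0.0
grasp_force: 0.0
```

Call:
arm_command --plan '[{"gripper": 0, "x": 0, "y": 0, "z": 2, "turn": 0}, {"gripper": 0, "x": 0, "y": 0, "z": 0, "turn": 0}]'

```text
time: 2.95
tool_pos: [545.8, 30.5, 64.3]
ee_rot: [-3.138, 0.142, -0.001]
force: [-0.2, 0.3, 1.3]
gripper_width: 0.1
grasp_force: 0.5
```

Call:
arm_command --plan '[{"gripper": 0, "x": 0, "y": 0, "z": 2, "turn": 0}, {"gripper": 0, "x": 0, "y": 0, "z": 0, "turn": 0}]'

```text
time: 3.12
tool_pos: [545.9, 30.5, 62.3]
ee_rot: [-3.138, 0.142, -0.001]
force: [0.7, 0.0, 2.3]
gripper_width: -0.3
grasp_force: 1.0
```

Contact is at about z 64–65, so full travel should be near 58.

Call:
arm_command --plan '[{"gripper": 0, "x": 0, "y": 0, "z": 2, "turn": 0}, {"gripper": 0, "x": 0, "y": 0, "z": 0, "turn": 0}]'

```text
time: 3.28
tool_pos: [545.9, 30.5, 60.2]
ee_rot: [-3.138, 0.142, -0.001]
force: [2.6, 0.6, 3.2]
gripper_width: 0.1
grasp_force: 1.4
```

Call:
arm_command --plan '[{"gripper": 0, "x": 0, "y": 0, "z": 1, "turn": 0}, {"gripper": 0, "x": 0, "y": 0, "z": 0, "turn": 0}]'

```text
time: 3.45
tool_pos: [545.9, 30.5, 59.3]
ee_rot: [-3.138, 0.142, -0.001]
force: [1.6, -0.1, 3.2]
gripper_width: 0.2
grasp_force: 1.7
```

Call:
arm_command --plan '[{"gripper": 0, "x": 0, "y": 0, "z": 1, "turn": 0}, {"gripper": 0, "x": 0, "y": 0, "z": 0, "turn": 0}]'

```text
time: 3.62
tool_pos: [545.8, 30.5, 58.3]
ee_rot: [-3.138, 0.142, -0.001]
force: [2.5, -1.0, 4.5]
gripper_width: 0.2
grasp_force: 1.9
```

Call:
arm_command --plan '[{"gripper": 0, "x": 0, "y": 0, "z": 0.5, "turn": 0}, {"gripper": 0, "x": 0, "y": 0, "z": 0, "turn": 0}]'

```text
time: 3.78
tool_pos: [545.9, 30.5, 58.1]
ee_rot: [3.138, -0.142, 0.001]
force: [0.8, -0.2, 8.4]
gripper_width: 0.3
grasp_force: 4.6
```

Call:
arm_command --plan '[{"gripper": 0, "x": 0, "y": 0, "z": 0.5, "turn": 0}, {"gripper": 0, "x": 0, "y": 0, "z": 0, "turn": 0}]'

```text
time: 3.95
tool_pos: [545.9, 30.5, 57.8]
ee_rot: [3.138, -0.142, 0.001]
force: [0.4, 0.1, 15.3]
gripper_width: -0.3
grasp_force: 7.6
```

The force has passed 4 N and climbs steeply, so the key is bottomed. I'll lift off and go over the green key (x -83, y +31).

Call:
arm_command --plan '[{"gripper": 0, "x": 0, "y": 0, "z": -10, "turn": 0}, {"gripper": 0, "x": 0, "y": 0, "z": -25, "turn": 0}, {"gripper": 0, "x": 0, "y": 0, "z": 0, "turn": 0}, {"gripper": 0, "x": -28, "y": 10, "z": 0, "turn": 0}, {"gripper": 0, "x": -28, "y": 10, "z": 0, "turn": 0}, {"gripper": 0, "x": -27, "y": 11, "z": 0, "turn": 0}, {"gripper": 0, "x": 0, "y": 0, "z": 15, "turn": 0}, {"gripper": 0, "x": 0, "y": 0, "z": 0, "turn": 0}]'

```text
time: 4.62
tool_pos: [457.8, 7.0, 76.1]
ee_rot: [-3.138, 0.143, 0.005]
force: [0.4, -0.1, 0.2]
gripper_width: -0.0
grasp_force: 0.0
```

```bash
python3 - <<'E'
from station import camera
import cv2,numpy as np
cv2.imwrite("pics/chk2.png",cv2.resize(camera("side")[170:270,230:390],(640,400),interpolation=2))
E
python3 go.py
```

```text
t 4.67 pos [459.3   7.   76.8] F [-0.24  0.02  0.15] w 0.3 toolx [ 0.996 -0.091 -0.002] toolz [-0.002  0.    -1.   ]
call shift [ 83.8 -31.   14.6]
release shift [ 1.  -0.  25.8]
```

View pics/chk2.png

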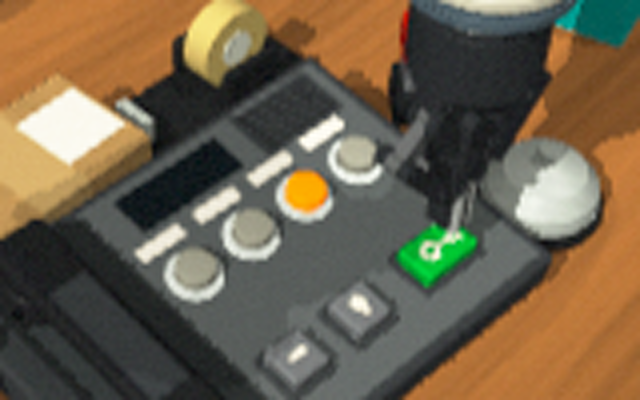

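The call key is up again and the fingertips are just above the green key (crop about 450,235). The gripper body is clear of the bell. Going down.

Call:
arm_command --plan '[{"gripper": 0, "x": 1, "y": 0, "z": 9, "turn": 0}, {"gripper": 0, "x": 0, "y": 0, "z": 9, "turn": 0}, {"gripper": 0, "x": 0, "y": 0, "z": 0, "turn": 0}, {"gripper": 0, "x": 0, "y": 0, "z": 0, "turn": 0}]'

```text
time: 5.0
tool_pos: [461.2, 7.2, 58.6]
ee_rot: [-3.138, 0.141, 0.002]
force: [1.0, 0.1, -0.3]
gripper_width: -0.1
grasp_force: 0.0
```

Call:
arm_command --plan '[{"gripper": 0, "x": 0, "y": 0, "z": 3, "turn": 0}, {"gripper": 0, "x": 0, "y": 0, "z": 0, "turn": 0}]'

```text
time: 5.17
tool_pos: [461.2, 7.1, 56.0]
ee_rot: [-3.138, 0.141, 0.0]
force: [-0.2, 0.1, 0.5]
gripper_width: 0.2
grasp_force: 0.0
```

Call:
arm_command --plan '[{"gripper": 0, "x": 0, "y": 0, "z": 2, "turn": 0}, {"gripper": 0, "x": 0, "y": 0, "z": 0, "turn": 0}]'

```text
time: 5.33
tool_pos: [461.3, 7.0, 54.2]
ee_rot: [3.138, -0.142, 0.001]
force: [-0.2, -0.5, 1.9]
gripper_width: -0.1
grasp_force: 0.6
```

Call:
arm_command --plan '[{"gripper": 0, "x": 0, "y": 0, "z": 2, "turn": 0}, {"gripper": 0, "x": 0, "y": 0, "z": 2, "turn": 0}, {"gripper": 0, "x": 0, "y": 0, "z": 0, "turn": 0}]'

```text
time: 5.58
tool_pos: [461.5, 6.9, 50.2]
ee_rot: [3.138, -0.142, 0.001]
force: [1.3, 0.0, 3.1]
gripper_width: -0.1
grasp_force: 1.5
```

Call:
arm_command --plan '[{"gripper": 0, "x": 0, "y": 0, "z": 1.5, "turn": 0}, {"gripper": 0, "x": 0, "y": 0, "z": 0, "turn": 0}]'

```text
time: 5.75
tool_pos: [461.5, 6.9, 48.7]
ee_rot: [3.138, -0.142, 0.001]
force: [2.4, 0.6, 4.7]
gripper_width: 0.3
grasp_force: 1.8
```

Call:
arm_command --plan '[{"gripper": 0, "x": 0, "y": 0, "z": 0.5, "turn": 0}, {"gripper": 0, "x": 0, "y": 0, "z": 0, "turn": 0}]'

```text
time: 5.92
tool_pos: [461.4, 7.0, 48.3]
ee_rot: [3.138, -0.142, 0.001]
force: [2.4, 0.3, 5.0]
gripper_width: 0.2
grasp_force: 1.9
```

Call:
arm_command --plan '[{"gripper": 0, "x": 0, "y": 0, "z": 0.6, "turn": 0}, {"gripper": 0, "x": 0, "y": 0, "z": 0, "turn": 0}]'

```text
time: 6.08
tool_pos: [461.5, 7.0, 48.0]
ee_rot: [3.138, -0.142, 0.001]
force: [0.7, -0.3, 13.1]
gripper_width: -0.0
grasp_force: 6.6
```

Fully down at 13 N. I'll hold it for about 2 s.

Call:
arm_command --plan '[{"gripper": 0, "x": 0, "y": 0, "z": 0, "turn": 0}, {"gripper": 0, "x": 0, "y": 0, "z": 0, "turn": 0}, {"gripper": 0, "x": 0, "y": 0, "z": 0, "turn": 0}, {"gripper": 0, "x": 0, "y": 0, "z": 0, "turn": 0}, {"gripper": 0, "x": 0, "y": 0, "z": 0, "turn": 0}, {"gripper": 0, "x": 0, "y": 0, "z": 0, "turn": 0}, {"gripper": 0, "x": 0, "y": 0, "z": 0, "turn": 0}, {"gripper": 0, "x": 0, "y": 0, "z": 0, "turn": 0}]'

```text
time: 6.75
tool_pos: [461.5, 7.0, 48.0]
ee_rot: [3.138, -0.142, 0.001]
force: [2.4, -0.5, 11.4]
gripper_width: -0.3
grasp_force: 5.8
```

Call:
arm_command --plan '[{"gripper": 0, "x": 0, "y": 0, "z": 0, "turn": 0}, {"gripper": 0, "x": 0, "y": 0, "z": 0, "turn": 0}, {"gripper": 0, "x": 0, "y": 0, "z": 0, "turn": 0}, {"gripper": 0, "x": 0, "y": 0, "z": 0, "turn": 0}, {"gripper": 0, "x": 0, "y": 0, "z": 0, "turn": 0}, {"gripper": 0, "x": 0, "y": 0, "z": 0, "turn": 0}, {"gripper": 0, "x": 0, "y": 0, "z": 0, "turn": 0}, {"gripper": 0, "x": 0, "y": 0, "z": 0, "turn": 0}]'

```text
time: 7.42
tool_pos: [461.5, 7.0, 48.0]
ee_rot: [3.138, -0.142, 0.002]
force: [1.7, 0.2, 11.9]
gripper_width: -0.3
grasp_force: 5.8
```

Call:
arm_command --plan '[{"gripper": 0, "x": 0, "y": 0, "z": 0, "turn": 0}, {"gripper": 0, "x": 0, "y": 0, "z": 0, "turn": 0}, {"gripper": 0, "x": 0, "y": 0, "z": 0, "turn": 0}, {"gripper": 0, "x": 0, "y": 0, "z": 0, "turn": 0}, {"gripper": 0, "x": 0, "y": 0, "z": 0, "turn": 0}, {"gripper": 0, "x": 0, "y": 0, "z": 0, "turn": 0}, {"gripper": 0, "x": 0, "y": 0, "z": 0, "turn": 0}]'

```text
time: 8.0
tool_pos: [461.5, 6.9, 48.0]
ee_rot: [3.138, -0.142, 0.001]
force: [0.7, 0.0, 11.6]
gripper_width: 0.3
grasp_force: 5.8
```

Call:
arm_command --plan '[{"gripper": 0, "x": 0, "y": 0, "z": -15, "turn": 0}, {"gripper": 0, "x": 0, "y": 0, "z": -35, "turn": 0}, {"gripper": 0, "x": 0, "y": 0, "z": -40, "turn": 0}, {"gripper": 0, "x": 0, "y": 0, "z": -40, "turn": 0}, {"gripper": 0, "x": 0, "y": 0, "z": -30, "turn": 0}, {"gripper": 0, "x": 0, "y": 0, "z": 0, "turn": 0}, {"gripper": 0, "x": 0, "y": 0, "z": 0, "turn": 0}, {"gripper": 0, "x": 0, "y": 0, "z": 0, "turn": 0}]'

```text
time: 8.67
tool_pos: [460.3, 7.1, 207.0]
ee_rot: [-3.138, 0.142, 0.002]
force: [0.4, -0.6, -0.2]
gripper_width: 0.3
grasp_force: 0.0
```

```bash
python3 - <<'E'
from station import camera
import cv2
cv2.imwrite("pics/end.png",camera("side"))
E
python3 go.py
```

```text
t 8.72 pos [460.1   7.1 206.5] F [-0.13 -0.29 -0.6 ] w 0.2 toolx [ 0.996 -0.09  -0.003] toolz [-0.002  0.    -1.   ]
call shift [ 83.3 -30.8 144.3]
release shift [6.000e-01 1.000e-01 1.555e+02]
```

View pics/end.png

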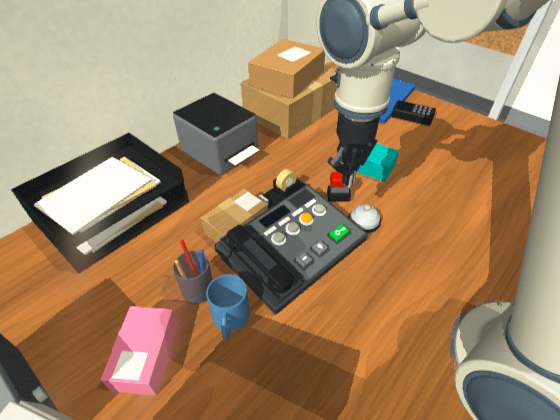

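The hand is clear, about 155 mm above the station. The keys are up (amber 306,218; green 339,233), and the handset and everything else are where they were.

```bash
python3 -c "from station import hand_in; print(hand_in())"
```

```text
the job is handed in; nothing more can be done
None
```

The amber call key was pressed fully down (peak reading 15 N) and came back up; the green door-release key was then held fully down for about 2 s at 11–13 N, the hand drawn clear, nothing else seen to move, and the job handed in at about 8.7 s.

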